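# Crank the test weight into the balance

### The arm

A 6-joint arm with a two-finger parallel gripper is mounted at the origin on the work surface. World frame = base frame: x ahead of the robot, y to its left, z up, the work surface at z = 0. Lengths are in m, angles in rad, forces in N, time in s.
With the tool pointing down it reaches from about 0.35 to 0.85 m from the base axis. Payload 8.1 kg.
Tool frame: the origin (TCP) lies at the centre of the arm's flange, where the gripper is bolted on; the fingertips stand 186 mm ahead of it and the grasp point (between the pads) lies 167 mm ahead of it; z points along the fingers, y is the direction in which the jaws open and shut (so a half turn about z gives the same grasp; the last joint's range is limited). The gripper opens to 93 mm and grips with 3 to 60 N. Pads are 15 mm wide; open, the fingers measure 128 mm over their backs; the gripper's body (75 mm by 188 mm) begins 65 mm behind the grasp point.
Start: joints at [1.201, 0.13, 1.488, -0, 1.523, -0.085], TCP at [0.169, 0.576, 0.405] pointing down, gripper open.
Joint ranges: [-2.96, 2.96], [-0.89, 2.26], [0.02, 2.5], [-1.34, 4.48], [0, 2.73], [-2.66, 2.66]. Speed limits (rad/s): [2.39, 2.39, 2.79, 3.14, 3.14, 3.14].

### API

Orientations are given as a rotation vector (axis times angle).
In Python, from plant import robot, viewer, order gives the robot as it stands.
- The arm moves only by the tool apply_moves, never from a script. Its argument "deltas" is a list of rows, each a list of 3 entries, a list of its own where there are three numbers: the finger opening in mm, from 0 to 93, then the shift along the tool's x, y, z in mm, then the turn about the tool's z in rad. In form: [[grip, [dx, dy, dz], yaw], ...]. A call has 1 to 5 rows; each row shifts and turns the commanded pose from where the row before left it, along the tool's axes as they then stand; what a row does not reach is not made up. A row lasts 1/8 s, in which the tool goes at most 62.5 mm and 10.7 degrees, less where a joint would pass 70% of its speed; a pose out of reach is approached as far as the arm can. A call is refused whole if a number of a shift passes 62.5 or a number of a turn 0.188, either way. A call with a gripper value outside its range is refused whole. The fingers move at their own pace and stop on an object; "grip_force" is the grip in N (left out, the last holds). Time passes only in rows, so rows that do not move let the fingers close. It gives the time, the measured TCP pose, the force and the opening at its end, in the units of the state.
- robot.read_state(): the state, without advancing time (a new reading comes with each control period).
- viewer.read_camera(name): name is "side" or "top"; returns the picture (400x640x3 uint8, blue, green, red); there is no depth.
- viewer.get_calibration(name): a dict with "fx", "fy", "cx", "cy" (pixels), "R" (3x3) and "t" (3): a world point X has camera coordinates R X + t. Camera axes: x right, y down, z forward; pixel columns grow to the right and rows downward; lengths in m; the calibration is good to about 2 mm. A picture is of the moment at which its call begins. get_calibration takes no time and is no camera call.
- order.close_job(): hands the job in, once; it reports no verdict.
The state is a dict: "t": time; "q": joint angles; "dq": joint speeds; "joint_torque": joint torques, N m; "tool_pos": TCP position; "orientation": TCP orientation; "force": force on the tool from outside, world axes, zero at the start; "wrist_torque": the same for the moment, N m; "opening": finger opening in m.
Only numpy, scipy, OpenCV 4.12 (cv2) and the standard library are available. Lean on these libraries where they do the work, as an engineer would, in place of code of your own. Each camera call takes 0.05 s, during which the arm holds its last target. There are 200 camera calls.

### The job

Pick up the loose crank, fit it fully down on the square shaft end of the weight loader, and wind it clockwise by its grip, keeping it fully down on the shaft all the while, until the carriage that carries the test weight comes up firmly against its end stop by the balance. Feel for the fit and for the stop, slowly and without forcing either, disturb nothing else on the bench, and leave the crank sitting fully down on the shaft when you let go.

Things in the scene. Friction and masses are not known exactly. Their poses are not given: they have to be found in the camera images.
- crank: Loose metal crank, 0.3 kg, at the start flat on the bench, socket down. Origin: centre of the hub's underside; z up; x from hub along the arm. Hub: block 34 x 34 mm, 46 tall; square socket in its underside 21.6 mm wide (sides along x, y), 18 deep. Arm 16 mm wide, z = 0 to 8, out to x = 78, with the upright grip. Counterweight behind: to x = -41, 28 wide, 16 tall. Balances near the hub.
- grip_mid (a point): Middle of the crank's upright round white grip: 65 mm along x and 34 mm up from the crank's origin. Grip 22 mm diameter, from 9 to 54 mm above the crank's underside, free to spin about its own axis (so this point's yaw means nothing).
- loader: Fixed weight loader with a balance. Origin: on the bench under the shaft's axis, z up. Grey gear housing 76 x 76 mm at the origin, top z = 72 mm; on it a boss 36 mm in diameter to z = 80 and the square shaft end. A rail (top z = 42 mm) runs along -y to the end stop at y = -221 mm. Balance beyond: y = -265 to -515, x = -140 to 120, top at z = 186 mm; keep clear of it.
- shaft_seat (a point): On the shaft's axis, on top of the boss, where the crank's underside must come; axes those of the loader. The shaft end above it is 20 mm square, 16 mm tall, its top 3 mm bevelled by 1.8 mm. Which way the square is turned is not measured: look or feel for it. 0.15 N m turns it (2.3 N at the grip); it stays where left. The crank fits in any of four quarter turns, 0.8 mm play a side.
- carriage (a joint): Travel of the weight carriage along the rail (to the loader's -y), m: 0 = fully back, 0.040 = against the end stop, a hard stop. One clockwise turn of the shaft seen from above moves it 10 mm on; it starts 2.2 to 3.1 turns short of the stop. The reading may be 2 mm off: the stop must be felt, as the crank going solid. Meet it slowly, with no more than about 10 N on the grip.
- carriage_face (a point): Middle of the front face of the aluminium carriage (64 x 52 x 30 mm, top at z = 73 mm). An arm above it reaches into the balance's open side with a steel weight on its end, top at z = 143 mm.
- stop_face (a point): Point on the end stop's face that carriage_face comes up to.
- weight: Steel 500 g weight with a knob, 38 mm diameter, 63 mm tall, standing loose on the bench; origin under its centre. Leave alone.
- tweezers: Steel tweezers 120 mm long lying loose on the bench, 7 mm thick; origin under the middle. Leave alone.
- phone: Grey phone 150 x 72 x 9 mm lying on the bench; origin under the middle. Leave alone.
- weight_case: Wooden weight case, open, 130 x 180 x 70 mm; origin under the middle. Leave alone.
Things that resemble listed ones, but are neither listed nor needed, are in the scene too. Leave any pink look-alike of the crank alone.

How it is judged:
On the way, in this order (a step that is already met when the one before it is completed fails the run):
1. the crank is fitted fully down on the square shaft end (z of crank in the frame of shaft_seat between -0.004 and 0.004 m and horizontal distance between crank and shaft_seat below 0.003 m and angle between crank's own z axis and vertical below 0.08 rad), for 0.2 s.
2. the carriage has been wound up to its end stop with the crank still fully down (all of step 1 and value of joint carriage above 0.0393 m), for 0.2 s.
At the end, for the whole second after the job is handed in: The carriage is against its end stop (within 0.7 mm), and the crank, let go and at rest, sits on the shaft end fully down (underside within 4 mm of the boss, within 3 mm of the axis, upright within 0.08 rad) (all of step 2 and linear speed of crank below 0.01 m/s and velocity of joint carriage below 0.001 m/s); the robot touches nothing.
It fails at once if the crank is pressed or strained against the loader with more than 130 N (contact force between crank and loader above 130 N).
It fails at once if the crank comes up or off the shaft (more than 6 mm) once the winding is under way (carriage past 20 mm) (value of joint carriage above 0.02 m and (z of crank in the frame of shaft_seat above 0.006 m or horizontal distance between crank and shaft_seat above 0.006 m)).
It fails at once if the robot bumps the loader or balance with more than 15 N (contact force between any of the fingers, the arm and loader above 15 N).
It fails at once if a bystander is moved more than 20 mm (distance of any of weight, tweezers, phone, weight_case from where it was at the start of the episode above 0.02 m).
It also fails if it takes over 72 s, if anything falls off the work surface, if the arm or the gripper's body presses on something with over 40 N, if the wrist force passes 120 N, or if a joint passes its speed limit or range.

## Working session

There is one attempt and no reset: what is moved stays moved. The work goes in short steps, Python scripts to look and compute and a tool call to move; the robot and the scene stay as the last step left them, time stands still between calls to the robot, and variables do not carry over. Pictures are saved under pics/ and viewed, about 8 in all and at most 12, crops included, and the job is handed in when it is done.

Besides the shell and the picture viewer there is one more tool, called after "Call:" by a JSON object that holds its "method" and its "body". apply_moves: Moves the arm, as the interface text tells. Its arguments: {"type":"object","properties":{"deltas":{"type":"array"},"grip_force":{"type":"number"}},"required":["deltas"]}

```bash
mkdir -p pics; ls; cat > h.py <<'E'
import numpy as np, cv2
from plant import robot, viewer, order
def shot(cam,name,crop=None,sc=1):
    im=np.array(viewer.read_camera(cam)); np.save('pics/%s.npy'%name,im)
    if crop: im=im[crop[1]:crop[3],crop[0]:crop[2]]
    if sc!=1: im=cv2.resize(im,None,fx=sc,fy=sc,interpolation=cv2.INTER_CUBIC)
    cv2.imwrite('pics/%s.png'%name,im)
def ray(cam,u,v):
    c=viewer.get_calibration(cam);R=np.array(c['R']);t=np.array(c['t'])
    return -R.T@t, R.T@np.array([(u-c['cx'])/c['fx'],(v-c['cy'])/c['fy'],1])
def onz(cam,u,v,z):
    o,d=ray(cam,u,v); return o+d*(z-o[2])/d[2]
def proj(cam,X):
    c=viewer.get_calibration(cam); p=np.array(c['R'])@np.array(X)+np.array(c['t'])
    return np.array([c['fx']*p[0]/p[2]+c['cx'],c['fy']*p[1]/p[2]+c['cy']])
E
python3 - <<'E'
from h import *
for c in('top','side'):
    shot(c,c+'0'); k=viewer.get_calibration(c); print(c,ray(c,320,200),k['fx'])
print(robot.read_state())
E
```

```text
pics
top (array([0.43716886, 0.12050865, 0.96319319]), array([ 0.14075414, -0.01103927, -0.99005235])) 415.9797733526267
side (array([0.33270954, 0.78476508, 0.56777647]), array([ 0.2781986 , -0.76872064, -0.57597662])) 397.5805590159019
{'t': 0.1, 'q': array([ 1.20061841e+00,  1.31060849e-01,  1.48918318e+00, -3.01949458e-06,
        1.52298984e+00, -8.53786778e-02]), 'dq': array([ 0.00141191, -0.00114096, -0.00265721, -0.00166491,  0.00239064,
        0.0002016 ]), 'joint_torque': array([ 1.02087903e-03, -5.61334491e+01, -4.93098056e+01,  7.70612829e-02,
        2.89924111e-02, -1.44981482e-05]), 'tool_pos': array([0.16846954, 0.57564427, 0.40379987]), 'orientation': array([-4.45798680e-01, -3.10942947e+00,  2.51220238e-03]), 'force': array([ 0.27757614,  0.57146123, -0.56381113]), 'wrist_torque': array([ 0.01204437, -0.00754485,  0.03297992]), 'opening': 0.09309486666721567}
```

View pics/top0.png

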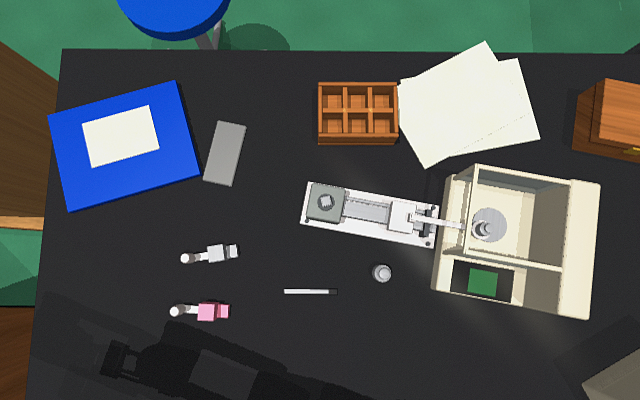

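View pics/side0.png

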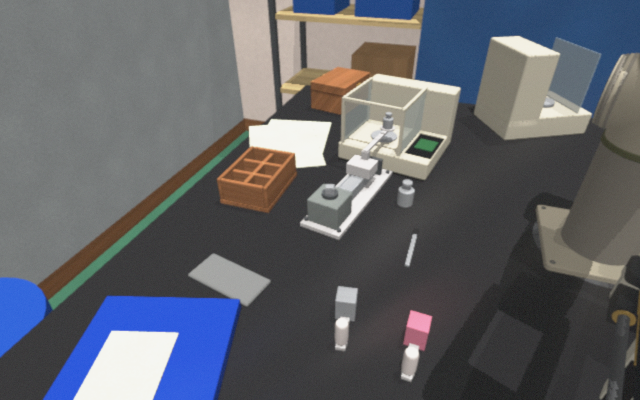

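Top view: the grey crank has its hub at about (222,253) and its grip at about (187,258). The pink look-alike is at (213,311), with its grip at (177,311). The loader shaft is at about (325,202), the balance at about (520,240). The only candidates for the crank are the grey one (222,253) and the pink one (213,311), so I choose grey. Next is a close crop to check it.

```bash
python3 - <<'E'
from h import *
im=np.load('pics/top0.npy')
a=cv2.resize(im[225:335,160:260],None,fx=5,fy=5,interpolation=cv2.INTER_CUBIC)
b=cv2.resize(im[175:245,295:355],None,fx=6,fy=6,interpolation=cv2.INTER_CUBIC)
o=np.zeros((550,500+360,3),np.uint8); o[:,:500]=a; o[:420,500:]=b
cv2.imwrite('pics/c1.png',o[:, :860] if 0 else cv2.resize(o,(782,500)))
s=np.load('pics/side0.npy')
for n,cam,p,z in[('hub','top',(222,253),.046),('grip','top',(185,258),.054),('shaft','top',(325,201),.096),('railend','top',(435,240),.02)]:
    print(n,onz(cam,*p,z), 'side->',proj('side',onz(cam,*p,z)))
E
```

```text
hub [0.44913882 0.32341386 0.046     ] side-> [348.45275244 288.52107072]
grip [0.4377959  0.40093497 0.054     ] side-> [341.75492575 322.32619456]
shaft [0.55841089 0.10030136 0.096     ] side-> [329.40343556 186.37428227]
railend [ 0.48191756 -0.15054615  0.02      ] side-> [385.33957518 166.76216209]
```

View pics/c1.png

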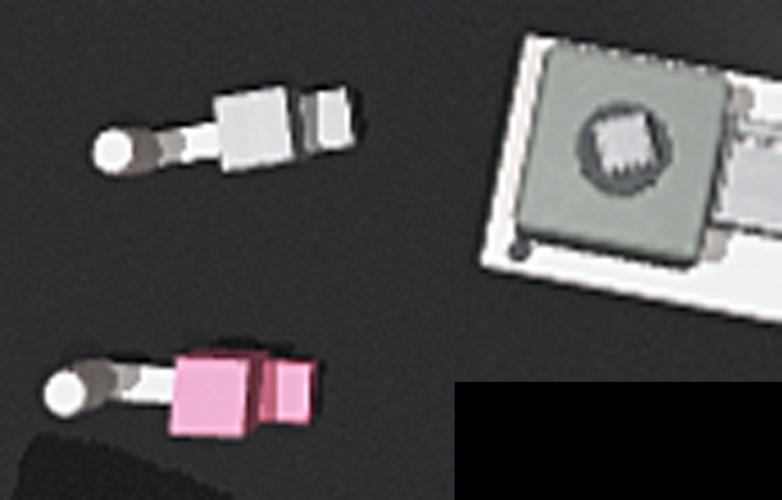

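The close crop confirms the choice: a grey metal crank with a white grip and a counterweight, and the pink one separate below it. The square shaft end is visible on the boss, turned relative to the housing. Next I measure.

```bash
python3 - <<'E'
from h import *
im=np.load('pics/top0.npy')
def meas(x0,y0,x1,y1,th,z,seed,hi=256):
    g=cv2.resize(im[y0:y1,x0:x1],None,fx=6,fy=6,interpolation=cv2.INTER_CUBIC)
    g=cv2.cvtColor(g,cv2.COLOR_BGR2GRAY); m=((g>th)&(g<hi)).astype(np.uint8)
    m=cv2.morphologyEx(m,cv2.MORPH_OPEN,np.ones((13,13)))
    n,l,s,c=cv2.connectedComponentsWithStats(m)
    k=l[int((seed[1]-y0)*6),int((seed[0]-x0)*6)]
    cs,_=cv2.findContours((l==k).astype(np.uint8),0,1)
    r=cv2.minAreaRect(max(cs,key=cv2.contourArea)); b=cv2.boxPoints(r)
    P=np.array([onz('top',x0+(u+.5)/6-.5,y0+(v+.5)/6-.5,z) for u,v in b])
    e=np.diff(np.vstack([P,P[:1]]),axis=0)
    print(th,'centre',P.mean(0).round(4),'sides',np.linalg.norm(e,axis=1).round(4),'ang',np.degrees(np.arctan2(e[:,1],e[:,0])).round(1))
for th in(120,150,170,190): meas(200,235,250,275,th,.046,(219,253))
for th in(110,130,150,170): meas(305,185,345,220,th,.096,(326,201))
# grip top, bright white
for th in (200,225,240): meas(175,245,205,270,th,.054,(185,258))
# housing 
hsv=im[185:220,305:345]; print(im[190,315],im[201,326],im[253,219],im[207,333])
# carriage rail direction
print('rail dir', onz('top',345,210,.042)-onz('top',390,218,.042))
for p in [(311.5,182),(346.5,185.5),(307.5,218.5),(342,224)]: print(onz('top',*p,.072))
E
```

```text
120 centre [0.4478 0.347  0.046 ] sides [0.0539 0.0361 0.0536 0.0361] ang [ -81.2 -169.2   98.8   11.3]
150 centre [0.4481 0.3472 0.046 ] sides [0.0532 0.0352 0.0529 0.0351] ang [ -81.7 -169.8   98.2   10.7]
170 centre [0.4482 0.3474 0.046 ] sides [0.0527 0.0347 0.0524 0.0346] ang [ -82.5 -170.5   97.5   10. ]
190 centre [0.4483 0.3474 0.046 ] sides [0.0524 0.034  0.0521 0.0339] ang [ -83.3 -171.3   96.7    9.2]
110 centre [0.5596 0.0993 0.096 ] sides [0.0221 0.0215 0.0221 0.0215] ang [ -79.7 -170.2  100.2   10. ]
130 centre [0.5596 0.0994 0.096 ] sides [0.021  0.0202 0.0209 0.0202] ang [ -79.1 -169.7  100.8   10.5]
150 centre [0.5596 0.0994 0.096 ] sides [0.0202 0.0188 0.0202 0.0188] ang [ -79.1 -169.7  100.8   10.5]
170 centre [0.5595 0.0994 0.096 ] sides [0.0192 0.0179 0.0192 0.0179] ang [ -77.7 -168.2  102.3   12. ]
200 centre [0.4382 0.4022 0.054 ] sides [0.0165 0.0175 0.0165 0.0175] ang [ -89.6 -176.9   90.4    3.2]
225 centre [0.4382 0.4022 0.054 ] sides [0.0158 0.0167 0.0158 0.0167] ang [ -89.6 -176.9   90.4    3.2]
240 centre [0.4401 0.3914 0.054 ] sides [0.0646 0.0531 0.064  0.0531] ang [ -89.6 -177.3   90.4    3.3]
[161 168 161] [210 208 208] [223 222 221] [170 176 172]
rail dir [0.01715536 0.1000763  0.        ]
[0.60332142 0.12931831 0.072     ]
[0.59618071 0.05308705 0.072     ]
[0.52350915 0.13719843 0.072     ]
[0.51221756 0.06305704 0.072     ]
```

```bash
cat >> h.py <<'E'
from scipy.spatial.transform import Rotation as Ro
def tool():
    s=robot.read_state(); R=Ro.from_rotvec(s['orientation']).as_matrix()
    return s,np.array(s['tool_pos']),R,np.degrees(np.arctan2(R[1,1],R[0,1]))
def plan(P,jaw,n,start=None,grip=93):
    """rows from the pose now (or start=(pos,jaw)) to grasp-point P, jaw-axis angle (deg); tool down"""
    s,p,R,j=tool(); p=p+R[:,2]*.167
    if start: p,j=np.array(start[0]),start[1]
    D=(np.array(P)-p)/n*1000; dj=np.radians(jaw-j)/n; rows=[]
    for i in range(n):
        a=np.radians(j)+i*dj; y=np.array([np.cos(a),np.sin(a)]); x=np.array([-y[1],y[0]])
        rows.append([grip,[round(float(D[:2]@x),1),round(float(D[:2]@y),1),round(float(-D[2]),1)],round(float(-dj),3)])
    for r in rows: print(r,end=', ')
    print()
def st():
    s,p,R,j=tool(); g=p+R[:,2]*.167
    print('t',round(s['t'],2),'grasp',g.round(4),'jaw',round(j,2),'tilt',R[:2,2].round(4),'F',np.round(s['force'],1),'M',np.round(s['wrist_torque'],2),'op',round(s['opening']*1000,1))
E
python3 - <<'E'
from h import *
st(); plan((.4467,.3378,.14),8,8)
for X in [(.4467,.3378,.046),(.4382,.4022,.054),(.5596,.0994,.096)]: print(proj('side',X))
s=np.load('pics/side0.npy')
a=cv2.resize(s[280:355,320:380],None,fx=6,fy=6);b=cv2.resize(s[165:240,300:360],None,fx=6,fy=6)
cv2.imwrite('pics/c2.png',np.hstack([a,b]))
E
```

```text
t 0.1 grasp [0.1684 0.5754 0.2368] jaw 73.68 tilt [-0.0006 -0.0015] F [ 0.3  0.6 -0.6] M [ 0.01 -0.01  0.03] op 93.1
[93, [-41.7, -18.7, 12.1], 0.143], [93, [-44.0, -12.6, 12.1], 0.143], [93, [-45.3, -6.2, 12.1], 0.143], [93, [-45.7, 0.4, 12.1], 0.143], [93, [-45.2, 6.9, 12.1], 0.143], [93, [-43.8, 13.3, 12.1], 0.143], [93, [-41.4, 19.4, 12.1], 0.143], [93, [-38.2, 25.1, 12.1], 0.143], 
[347.47244491 294.92786319]
[341.27029882 322.89055114]
[329.01416892 186.06183312]
```

View pics/c2.png

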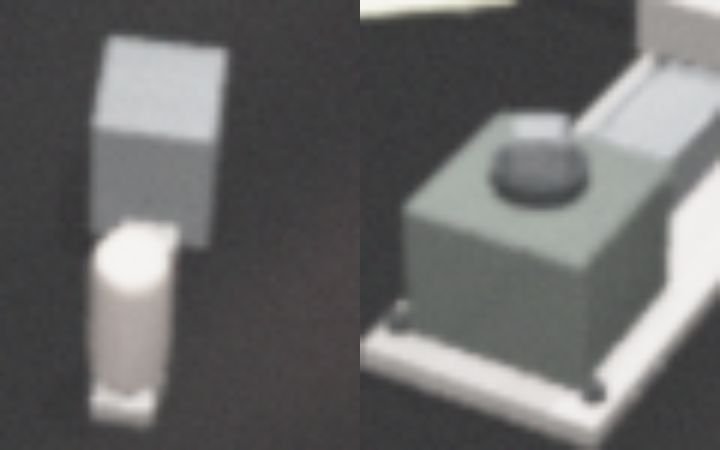

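The side crop agrees with the top-view estimates: hub top at (346.7,294.7) against a predicted (347.5,294.9), and shaft top at (329.7,186.2) against (329.0,186.1). I'm moving above the hub.

Call:
{"method": "apply_moves", "body": {"deltas": [[80, [-41.7, -18.7, 12], 0.143], [80, [-44, -12.6, 12], 0.143], [80, [-45.3, -6.2, 12], 0.143], [80, [-45.7, 0.4, 12], 0.143], [80, [-45.2, 6.9, 12], 0.143]], "grip_force": 30}}

```text
t: 0.72
tool_pos: [0.3433, 0.4263, 0.3439]
orientation: [-1.512, -2.754, 0.001]
force: [0.6, 0.8, -1.1]
opening: 0.0802
```

Call:
{"method": "apply_moves", "body": {"deltas": [[80, [-43.8, 13.3, 12], 0.143], [80, [-41.4, 19.4, 12], 0.143], [80, [-38.2, 25.1, 12], 0.143], [80, [0, 0, 0], 0]]}}

```text
t: 1.23
tool_pos: [0.4484, 0.3363, 0.307]
orientation: [-2.064, -2.368, 0.004]
force: [-0.5, -0.0, 0.0]
opening: 0.0802
```

```bash
python3 - <<'E'
from h import *
st(); plan((.4467,.3378,.034),8,3)
E
```

```text
t 1.23 grasp [0.4481 0.3359 0.14  ] jaw 7.85 tilt [-0.002 -0.002] F [-0.5 -0.   0. ] M [-0.11  0.05  0.01] op 80.2
[93, [0.7, -0.4, 35.3], -0.001], [93, [0.7, -0.4, 35.3], -0.001], [93, [0.7, -0.4, 35.3], -0.001],
```

Call:
{"method": "apply_moves", "body": {"deltas": [[80, [0.7, -0.4, 36], 0], [80, [0.7, -0.4, 36], 0], [80, [0.7, -0.4, 34], 0], [80, [0, 0, 0], 0]]}}

```text
t: 1.72
tool_pos: [0.4433, 0.3402, 0.1997]
orientation: [-2.054, -2.374, 0.01]
force: [-0.3, -0.3, -0.0]
opening: 0.0801
```

Call:
{"method": "apply_moves", "body": {"deltas": [[30, [0, 0, 0], 0], [30, [0, 0, 0], 0], [30, [0, 0, 0], 0], [30, [0, 0, 0], 0], [30, [0, 0, 0], 0]]}}

```text
t: 2.35
tool_pos: [0.446, 0.3406, 0.2033]
orientation: [2.058, 2.373, 0.002]
force: [1.9, 0.1, 0.1]
opening: 0.0347
```

```bash
python3 - <<'E'
from h import *
st()
E
```

```text
t 2.35 grasp [0.4463 0.3407 0.0363] jaw 8.13 tilt [0.0016 0.0006] F [1.9 0.1 0.1] M [-0.05 -0.3   0.05] op 34.7
```

Call:
{"method": "apply_moves", "body": {"deltas": [[30, [0, 0, -20], 0], [30, [0, 0, -40], 0], [30, [0, 0, -60], 0], [30, [0, 0, -20], 0], [30, [0, 0, 0], 0]]}}

```text
t: 2.98
tool_pos: [0.4459, 0.3408, 0.3445]
orientation: [2.058, 2.373, 0.005]
force: [-0.3, 0.2, -4.3]
opening: 0.0338
```

```bash
python3 - <<'E'
from h import *
st(); plan((.559,.1023,.17),10.5,8,grip=30)
E
```

```text
t 2.98 grasp [0.4464 0.3411 0.1775] jaw 8.14 tilt [0.0028 0.0018] F [-0.3  0.2 -4.3] M [-0.02  0.06 -0.02] op 33.8
[30, [-31.5, 9.7, 0.9], -0.005], [30, [-31.6, 9.6, 0.9], -0.005], [30, [-31.6, 9.4, 0.9], -0.005], [30, [-31.7, 9.2, 0.9], -0.005], [30, [-31.7, 9.1, 0.9], -0.005], [30, [-31.8, 8.9, 0.9], -0.005], [30, [-31.8, 8.7, 0.9], -0.005], [30, [-31.9, 8.6, 0.9], -0.005],
```

Call:
{"method": "apply_moves", "body": {"deltas": [[30, [-20, 6, 1], -0.005], [30, [-32, 10, 1], -0.005], [30, [-32, 9.5, 1], -0.005], [30, [-32, 9.3, 1], -0.005], [30, [-32, 9.2, 1], -0.005]]}}

```text
t: 3.6
tool_pos: [0.5109, 0.1997, 0.3341]
orientation: [-2.026, -2.397, 0.007]
force: [0.2, 0.4, -2.9]
opening: 0.034
```

Call:
{"method": "apply_moves", "body": {"deltas": [[30, [-32, 9, 1], -0.005], [30, [-32, 9, 1], -0.005], [30, [-30, 8.5, 0], -0.005], [30, [-12, 3, 0], 0], [30, [0, 0, 0], 0]]}}

```text
t: 4.22
tool_pos: [0.5584, 0.1012, 0.3337]
orientation: [-2.01, -2.411, 0.003]
force: [0.5, 0.9, -2.9]
opening: 0.0334
```

```bash
python3 - <<'E'
from h import *
st(); plan((.559,.1023,.17),10.5,1,grip=30)
for c in('top','side'): shot(c,c+'1')
a=cv2.resize(np.load('pics/top1.npy')[150:250,275:375],None,fx=4,fy=4)
b=cv2.resize(np.load('pics/side1.npy')[110:210,280:380],None,fx=4,fy=4)
cv2.imwrite('pics/c3.png',np.hstack([a,b]))
E
```

```text
t 4.22 grasp [0.5579 0.1012 0.1667] jaw 10.35 tilt [-0.0034 -0.0001] F [ 0.5  0.9 -2.9] M [-0.07  0.07 -0.03] op 33.4
[30, [0.9, 1.3, -3.3], -0.003],
```

View pics/c3.png

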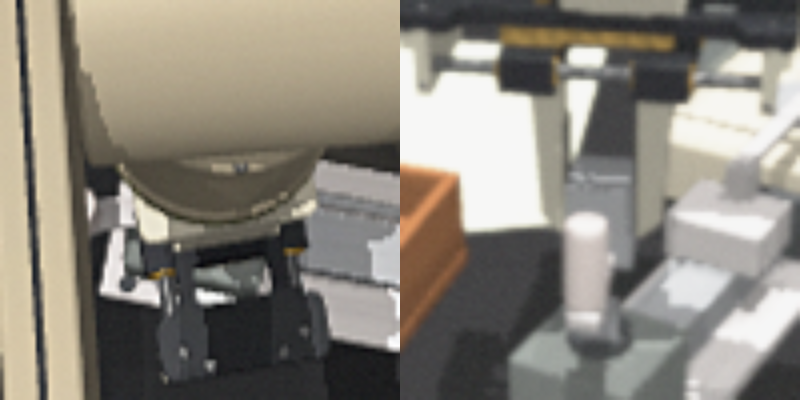

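Top view: the arm hides the shaft. Side view: the hub sits between the fingers, with the hub's upper edge around (329,154) and the grip top at about (326.5,165), above the boss. I'll compare this with the predicted pose.

```bash
python3 - <<'E'
from h import *
s,p,R,j=tool(); g=p+R[:,2]*.167
a=np.radians(j+90); x=np.array([np.cos(a),np.sin(a),0]); y=np.array([-x[1],x[0],0])
o=g-.003*x; o[2]=g[2]-.0363; print(o)
for n,c in[('griptop',(.065,0,.054)),('hubtop+x+y',(.017,.017,.046)),('hubtop+x-y',(.017,-.017,.046)),('hub bot',(.017,-.017,0)),('gripL',(.065,0,.034))]:
    q=o+x*c[0]+y*c[1]; q[2]+=c[2]; print(n,proj('side',q).round(1), ((proj('side',q)-[280,110])*4+[400,0]).round(0))
E
```

```text
[0.55851697 0.0994229  0.13133894]
griptop [325.  165.4] [580. 221.]
hubtop+x+y [336.9 157.5] [628. 190.]
hubtop+x-y [320.2 156.3] [561. 185.]
hub bot [320.4 175.7] [561. 263.]
gripL [325.  174.3] [580. 257.]
```

Call:
{"method": "apply_moves", "body": {"deltas": [[30, [-0.3, 1.7, 15], 0], [30, [0, 0, 13], 0], [30, [0, 0, 0], 0], [30, [0, 0, 0], 0]]}}

```text
t: 4.82
tool_pos: [0.5605, 0.1018, 0.3076]
orientation: [-2.01, -2.414, 0.0]
force: [0.0, 0.2, -2.6]
opening: 0.0339
```

```bash
python3 - <<'E'
from h import *
st()
E
```

```text
t 4.83 grasp [0.5605 0.1018 0.1406] jaw 10.44 tilt [-0.0003 -0.    ] F [ 0.   0.2 -2.6] M [-0.03  0.08 -0.02] op 33.9
```

Call:
{"method": "apply_moves", "body": {"deltas": [[30, [0, 0, 2], 0], [30, [0, 0, 2], 0], [30, [0, 0, 2], 0], [30, [0, 0, 2], 0]]}}

```text
t: 5.32
tool_pos: [0.5606, 0.1016, 0.2996]
orientation: [2.01, 2.414, -0.0]
force: [-0.8, -0.2, -3.6]
opening: 0.0336
```

```bash
python3 - <<'E'
from h import *
st()
E
```

```text
t 5.33 grasp [0.5606 0.1016 0.1326] jaw 10.42 tilt [ 0. -0.] F [-0.8 -0.2 -3.6] M [-0.07  0.02  0.01] op 33.6
```

Call:
{"method": "apply_moves", "body": {"deltas": [[30, [0, 0, 1.5], 0], [30, [0, 0, 1.5], 0], [30, [0, 0, 1], 0], [30, [0, 0, 0], 0]]}}

```text
t: 5.82
tool_pos: [0.5605, 0.1016, 0.2962]
orientation: [-2.01, -2.414, 0.0]
force: [-4.7, -0.7, 4.6]
opening: 0.0338
```

```bash
python3 - <<'E'
from h import *
st()
E
```

```text
t 5.83 grasp [0.5605 0.1016 0.1292] jaw 10.43 tilt [-0.0002 -0.0001] F [-4.7 -0.7  4.6] M [-0.2   1.11  0.01] op 33.8
```

Touching the bevel, and pushed toward -x. I'm easing 1 mm that way.

Call:
{"method": "apply_moves", "body": {"deltas": [[30, [0, -0.6, 0], 0], [30, [0, -0.5, 0], 0], [30, [0, 0, 1], 0], [30, [0, 0, 0], 0]]}}

```text
t: 6.32
tool_pos: [0.5594, 0.1016, 0.2942]
orientation: [-2.01, -2.414, 0.0]
force: [-0.5, 1.9, -3.7]
opening: 0.0338
```

```bash
python3 - <<'E'
from h import *
st()
E
```

```text
t 6.33 grasp [0.5594 0.1016 0.1272] jaw 10.43 tilt [-0.0004  0.0003] F [-0.5  1.9 -3.7] M [0.28 0.02 0.01] op 33.8
```

Call:
{"method": "apply_moves", "body": {"deltas": [[30, [0.4, 0, 1.5], 0], [30, [0, 0, 1.5], 0], [30, [0, 0, 1.5], 0], [30, [0, 0, 0], 0]]}}

```text
t: 6.82
tool_pos: [0.5594, 0.1018, 0.29]
orientation: [-2.01, -2.414, 0.0]
force: [0.4, 0.5, -3.7]
opening: 0.034
```

```bash
python3 - <<'E'
from h import *
st()
E
```

```text
t 6.83 grasp [0.5593 0.1018 0.123 ] jaw 10.43 tilt [-0.0003 -0.0001] F [ 0.4  0.5 -3.7] M [0.03 0.03 0.  ] op 34.0
```

Sliding freely. The origin is at about 87 mm, so there are about 7 mm left to the boss.

Call:
{"method": "apply_moves", "body": {"deltas": [[30, [0, 0, 1.5], 0], [30, [0, 0, 1.5], 0], [30, [0, 0, 1.5], 0], [30, [0, 0, 1], 0], [30, [0, 0, 0], 0]]}}

```text
t: 7.45
tool_pos: [0.5594, 0.1018, 0.2846]
orientation: [-2.01, -2.414, 0.0]
force: [-1.3, -0.3, -3.8]
opening: 0.0336
```

Call:
{"method": "apply_moves", "body": {"deltas": [[30, [0, 0, 0.7], 0], [30, [0, 0, 0.7], 0], [30, [0, 0, 0], 0]]}}

```text
t: 7.82
tool_pos: [0.5595, 0.1018, 0.2834]
orientation: [2.01, 2.414, 0.0]
force: [0.3, -0.9, -3.2]
opening: 0.0338
```

```bash
python3 - <<'E'
from h import *
st()
E
```

```text
t 7.83 grasp [0.5595 0.1018 0.1164] jaw 10.43 tilt [ 0. -0.] F [ 0.3 -0.9 -3.2] M [ 0.01  0.13 -0.  ] op 33.8
```

Call:
{"method": "apply_moves", "body": {"deltas": [[30, [0, 0, 0.7], 0], [30, [0, 0, 0.7], 0], [30, [0, 0, 0], 0]]}}

```text
t: 8.2
tool_pos: [0.5595, 0.1018, 0.2833]
orientation: [2.01, 2.414, -0.0]
force: [-7.3, -0.1, 9.4]
opening: 0.0336
```

```bash
python3 - <<'E'
from h import *
st()
E
```

```text
t 8.2 grasp [0.5595 0.1018 0.1163] jaw 10.43 tilt [ 0.0001 -0.0001] F [-7.3 -0.1  9.4] M [-0.18  1.48  0.02] op 33.6
```

Seated: the underside is at about z = 0.080 with a firm reaction. I'm releasing and regripping at the grip.

Call:
{"method": "apply_moves", "body": {"deltas": [[34, [0, 0, -0.7], 0], [60, [0, 0, 0], 0], [60, [0, 0, 0], 0], [60, [0, 0, 0], 0], [60, [0, 0, -10], 0]]}}

```text
t: 8.82
tool_pos: [0.5591, 0.1018, 0.292]
orientation: [-2.01, -2.413, 0.002]
force: [-0.8, 0.3, -0.5]
opening: 0.06
```

Call:
{"method": "apply_moves", "body": {"deltas": [[60, [0, 0, -40], 0], [60, [31, 0, 0], 0], [60, [31, 0, 0], 0], [60, [0, 0, 0], 0]]}}

```text
t: 9.32
tool_pos: [0.548, 0.1644, 0.3336]
orientation: [2.007, 2.416, 0.002]
force: [0.0, -0.7, 0.6]
opening: 0.0599
```

```bash
python3 - <<'E'
from h import *
st(); plan((.5483,.1627,.118),10.4,3,grip=60)
for c in('top','side'): shot(c,c+'2')
a=cv2.resize(np.load('pics/top2.npy')[150:250,275:375],None,fx=4,fy=4)
b=cv2.resize(np.load('pics/side2.npy')[130:230,280:380],None,fx=4,fy=4)
cv2.imwrite('pics/c4.png',np.hstack([a,b]))
o=np.array([.56,.0988,.08]);an=np.radians(100.4); x=np.array([np.cos(an),np.sin(an),0]);y=np.array([-x[1],x[0],0])
for n,c in[('griptop',(.065,0,.054)),('hubtop+x+y',(.017,.017,.046)),('hubtop+x-y',(.017,-.017,.046)),('hub-x+y',(-.017,.017,.046)),('hub-x-y',(-.017,-.017,.046))]:
    q=o+x*c[0]+y*c[1]; q[2]+=c[2]; print(n,((proj('side',q)-[280,130])*4+[400,0]).round(0))
E
```

```text
t 9.32 grasp [0.5481 0.1645 0.1666] jaw 10.57 tilt [0.001  0.0006] F [ 0.  -0.7  0.6] M [-0.11  0.06 -0.01] op 59.9
[60, [-0.6, -0.1, 16.2], 0.001], [60, [-0.6, -0.1, 16.2], 0.001], [60, [-0.6, -0.1, 16.2], 0.001], 
griptop [578. 230.]
hubtop+x+y [624. 196.]
hubtop+x-y [559. 191.]
hub-x+y [632. 162.]
hub-x-y [569. 158.]
```

View pics/c4.png

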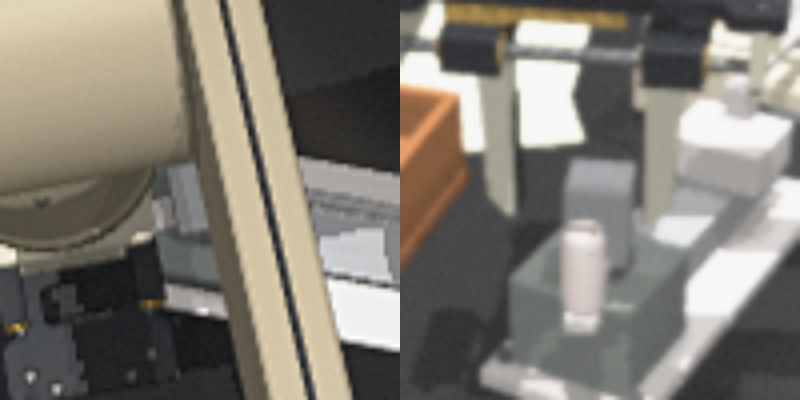

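The side view shows the crank down on the boss with its hub edges at the expected rows, upright, and the grip in front at about (326,187), between the opened fingers. I'm descending to take the grip.

Call:
{"method": "apply_moves", "body": {"deltas": [[60, [-0.6, 0, 16], 0], [60, [-0.6, 0, 16], 0], [60, [-0.6, 0, 16], 0], [60, [0, 0, 0], 0]]}}

```text
t: 9.93
tool_pos: [0.5476, 0.1605, 0.2819]
orientation: [-2.009, -2.412, 0.006]
force: [0.8, 0.6, 0.3]
opening: 0.0599
```

Call:
{"method": "apply_moves", "body": {"deltas": [[18, [0, 0, 0], 0], [18, [0, 0, 0], 0], [18, [0, 0, 0], 0], [18, [0, 0, 0], 0], [18, [0, 0, 0], 0]], "grip_force": 15}}

```text
t: 10.55
tool_pos: [0.5486, 0.1611, 0.2849]
orientation: [2.01, 2.414, 0.001]
force: [-0.2, 0.6, 2.4]
opening: 0.0216
```

```bash
cat >> h.py <<'E'
C=np.array([.5600,.0988]); r=.065
def wind(a0,step,n,jaw=10.4,grip=18,now=True):
    """rows going clockwise about C from angle a0 by step deg"""
    s,p,R,j=tool(); p=p[:2]+R[:2,2]*.167
    y=np.array([np.cos(np.radians(jaw)),np.sin(np.radians(jaw))]); x=np.array([-y[1],y[0]])
    d=p-C; print('radius %.2f mm angle %.1f'%(np.linalg.norm(d)*1000,np.degrees(np.arctan2(d[1],d[0]))))
    for i in range(n):
        a=np.radians([a0-i*step,a0-(i+1)*step]); P=C+r*np.c_[np.cos(a),np.sin(a)]; D=(P[1]-P[0])*1000
        print([grip,[round(float(D@x),1),round(float(D@y),1),0],0],end=', ')
    print()
E
python3 - <<'E'
from h import *
st(); wind(100.4,15,24)
E
```

```text
t 10.55 grasp [0.5487 0.1611 0.1179] jaw 10.43 tilt [0.0003 0.0002] F [-0.2  0.6  2.4] M [ 0.02  0.1  -0.04] op 21.6
radius 63.36 mm angle 100.3
[18, [-2.2, 16.8, 0], 0], [18, [-6.5, 15.7, 0], 0], [18, [-10.3, 13.5, 0], 0], [18, [-13.5, 10.3, 0], 0], [18, [-15.7, 6.5, 0], 0], [18, [-16.8, 2.2, 0], 0], [18, [-16.8, -2.2, 0], 0], [18, [-15.7, -6.5, 0], 0], [18, [-13.5, -10.3, 0], 0], [18, [-10.3, -13.5, 0], 0], [18, [-6.5, -15.7, 0], 0], [18, [-2.2, -16.8, 0], 0], [18, [2.2, -16.8, 0], 0], [18, [6.5, -15.7, 0], 0], [18, [10.3, -13.5, 0], 0], [18, [13.5, -10.3, 0], 0], [18, [15.7, -6.5, 0], 0], [18, [16.8, -2.2, 0], 0], [18, [16.8, 2.2, 0], 0], [18, [15.7, 6.5, 0], 0], [18, [13.5, 10.3, 0], 0], [18, [10.3, 13.5, 0], 0], [18, [6.5, 15.7, 0], 0], [18, [2.2, 16.8, 0], 0],
```

Call:
{"method": "apply_moves", "body": {"deltas": [[18, [-2.2, 16.8, 0], 0], [18, [-6.5, 15.7, 0], 0], [18, [-10.3, 13.5, 0], 0]]}}

```text
t: 10.92
tool_pos: [0.5973, 0.151, 0.2847]
orientation: [-2.009, -2.414, 0.001]
force: [-5.3, -1.6, 3.3]
opening: 0.0216
```

```bash
python3 - <<'E'
from h import *
st(); wind(0,15,1)
E
```

```text
t 10.93 grasp [0.5971 0.1511 0.1177] jaw 10.47 tilt [-0.0014  0.0003] F [-5.3 -1.6  3.3] M [-0.41  1.09 -0.01] op 21.6
radius 64.09 mm angle 54.7
[18, [-16.1, -5.2, 0], 0],
```

Forces are small. Winding on.

Call:
{"method": "apply_moves", "body": {"deltas": [[18, [-13.5, 10.3, 0], 0], [18, [-15.7, 6.5, 0], 0], [18, [-16.8, 2.2, 0], 0], [18, [-16.8, -2.2, 0], 0], [18, [-15.7, -6.5, 0], 0]]}}

```text
t: 11.55
tool_pos: [0.6214, 0.0743, 0.2846]
orientation: [-2.01, -2.413, -0.0]
force: [-5.9, 6.1, 2.0]
opening: 0.0219
```

Call:
{"method": "apply_moves", "body": {"deltas": [[18, [-13.5, -10.3, 0], 0], [18, [-10.3, -13.5, 0], 0], [18, [-6.5, -15.7, 0], 0], [18, [-2.2, -16.8, 0], 0]]}}

```text
t: 12.05
tool_pos: [0.5717, 0.0326, 0.2847]
orientation: [2.011, 2.413, 0.003]
force: [0.8, 10.4, -1.3]
opening: 0.0214
```

```bash
python3 - <<'E'
from h import *
st(); wind(0,15,1)
E
```

```text
t 12.05 grasp [0.572  0.0329 0.1177] jaw 10.4 tilt [0.0018 0.0014] F [ 0.8 10.4 -1.3] M [ 1.83 -0.21 -0.04] op 21.4
radius 67.01 mm angle -79.7
[18, [-16.1, -5.2, 0], 0],
```

Call:
{"method": "apply_moves", "body": {"deltas": [[18, [3.2, -16.8, 0], 0], [18, [6.5, -15.5, 0], 0], [18, [10.3, -13.2, 0], 0], [18, [13.5, -10, 0], 0], [18, [15.7, -6.2, 0], 0]]}}

```text
t: 12.68
tool_pos: [0.5017, 0.0693, 0.2847]
orientation: [2.011, 2.412, -0.004]
force: [-1.0, -4.9, 3.7]
opening: 0.0215
```

Call:
{"method": "apply_moves", "body": {"deltas": [[18, [16.8, -2.2, 0], 0], [18, [16.8, 2.2, 0], 0], [18, [15.7, 6.5, 0], 0]]}}

```text
t: 13.05
tool_pos: [0.4991, 0.12, 0.2846]
orientation: [-2.01, -2.414, 0.003]
force: [-1.2, -4.2, 4.2]
opening: 0.0218
```

```bash
python3 - <<'E'
from h import *
st(); wind(0,15,1)
E
```

```text
t 13.05 grasp [0.4988 0.1198 0.1176] jaw 10.41 tilt [-0.0016 -0.0013] F [-1.2 -4.2  4.2] M [-0.76  0.09  0.02] op 21.8
radius 64.66 mm angle 161.1
[18, [-16.1, -5.2, 0], 0],
```

Call:
{"method": "apply_moves", "body": {"deltas": [[18, [13.5, 10.3, 0], 0], [18, [10.3, 13.5, 0], 0], [18, [6.5, 15.7, 0], 0], [18, [2.2, 16.8, 0], 0], [18, [-2.2, 16.8, 0], 0]]}}

```text
t: 13.68
tool_pos: [0.5664, 0.1629, 0.2843]
orientation: [-2.01, -2.414, 0.003]
force: [-4.4, -6.5, 2.3]
opening: 0.0215
```

```bash
python3 - <<'E'
from h import *
st(); wind(0,15,1)
E
```

```text
t 13.68 grasp [0.5662 0.1626 0.1173] jaw 10.44 tilt [-0.0015 -0.0016] F [-4.4 -6.5  2.3] M [-1.48  1.   -0.02] op 21.5
radius 64.08 mm angle 84.5
[18, [-16.1, -5.2, 0], 0],
```

Call:
{"method": "apply_moves", "body": {"deltas": [[18, [-6.5, 15.7, 0], 0], [18, [-10.3, 13.5, 0], 0], [18, [-13.5, 10.3, 0], 0], [18, [-15.7, 6.5, 0], 0], [18, [-16.8, 2.2, 0], 0]]}}

```text
t: 14.3
tool_pos: [0.6247, 0.1101, 0.2843]
orientation: [-2.008, -2.413, 0.002]
force: [-8.9, 2.8, 4.8]
opening: 0.0215
```

```bash
python3 - <<'E'
from h import *
st(); wind(0,15,1)
E
```

```text
t 14.3 grasp [0.6243 0.1102 0.1173] jaw 10.45 tilt [-0.0026  0.0006] F [-8.9  2.8  4.8] M [ 0.35  1.83 -0.03] op 21.5
radius 65.30 mm angle 10.0
[18, [-16.1, -5.2, 0], 0],
```

Call:
{"method": "apply_moves", "body": {"deltas": [[18, [-16.7, -2.8, 0], 0], [18, [-15.6, -6.5, 0], 0], [18, [-13.4, -10.3, 0], 0], [18, [-10.2, -13.5, 0], 0], [18, [-6.4, -15.6, 0], 0]]}}

```text
t: 14.92
tool_pos: [0.588, 0.0387, 0.2849]
orientation: [2.01, 2.412, 0.001]
force: [1.2, 3.7, 0.3]
opening: 0.0217
```

```bash
python3 - <<'E'
from h import *
st(); wind(0,15,1)
E
```

```text
t 14.93 grasp [0.5882 0.0386 0.1179] jaw 10.4 tilt [ 0.0015 -0.0007] F [1.2 3.7 0.3] M [ 0.57 -0.26  0.01] op 21.7
radius 66.48 mm angle -64.9
[18, [-16.1, -5.2, 0], 0],
```

Call:
{"method": "apply_moves", "body": {"deltas": [[18, [-2, -16.7, 0], 0], [18, [2.4, -16.7, 0], 0], [18, [6.5, -15.6, 0], 0], [18, [10.3, -13.4, 0], 0], [18, [13.5, -10.2, 0], 0]]}}

```text
t: 15.55
tool_pos: [0.5105, 0.0557, 0.2849]
orientation: [2.01, 2.412, -0.003]
force: [1.9, -1.9, 2.3]
opening: 0.0216
```

```bash
python3 - <<'E'
from h import *
st(); wind(0,15,1)
E
```

```text
t 15.55 grasp [0.5105 0.0552 0.1179] jaw 10.36 tilt [ 0.0002 -0.0027] F [ 1.9 -1.9  2.3] M [-0.41 -0.36  0.02] op 21.6
radius 65.92 mm angle -138.6
[18, [-16.1, -5.2, 0], 0],
```

Row 40, which is 600° wound. A crop from the first top view will narrow down where the stop should come.

Call:
{"method": "apply_moves", "body": {"deltas": [[18, [15.7, -6.4, 0], 0], [18, [16.8, -2.2, 0], 0], [18, [16.8, 2.2, 0], 0], [18, [15.7, 6.5, 0], 0], [18, [13.5, 10.3, 0], 0]]}}

```text
t: 16.18
tool_pos: [0.5075, 0.1365, 0.2846]
orientation: [2.01, 2.414, -0.001]
force: [3.0, -6.6, 0.7]
opening: 0.0218
```

```bash
python3 - <<'E'
from h import *
st(); wind(0,15,1)
im=np.load('pics/top0.npy')
cv2.imwrite('pics/c5.png',cv2.resize(im[190:255,375:475],None,fx=7,fy=7,interpolation=cv2.INTER_CUBIC))
E
```

```text
t 16.18 grasp [0.5075 0.1364 0.1176] jaw 10.43 tilt [-0.     -0.0008] F [ 3.  -6.6  0.7] M [-1.29 -0.55 -0.03] op 21.8
radius 64.56 mm angle 144.4
[18, [-16.1, -5.2, 0], 0],
```

View pics/c5.png

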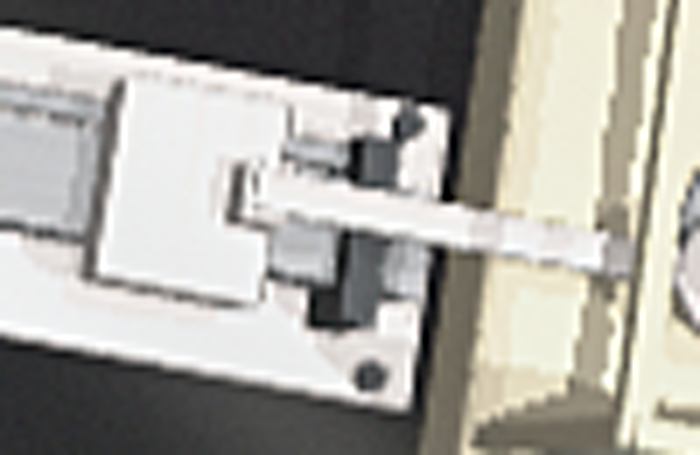

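The crop shows the carriage's front edge at about (414.7,219) px, short of the dark end stop at about (424,224) px.

```bash
python3 - <<'E'
from h import *
d=np.array([-.0172,-.1001]);d/=np.linalg.norm(d)
for n,u,v,z in [('carf',278,205,.073),('carb',105,178,.073),('stop',348,225,.073),('stop',348,225,.06),('stopback',392,235,.06)]:
    P=onz('top',375+u/7,190+v/7,z); q=(P[:2]-C)@d; print(n,P.round(4),round(q*1000,1), 'turns left at start',(221-q*1000)/10)
E
```

```text
carf [ 0.5234 -0.0932  0.073 ] 195.5 turns left at start 2.5548367928201428
carb [ 0.5314 -0.0402  0.073 ] 141.9 turns left at start 7.913406897819274
stop [ 0.5174 -0.1146  0.073 ] 217.5 turns left at start 0.3513843840688963
stop [ 0.5186 -0.118   0.06  ] 220.7 turns left at start 0.03290933033638623
stopback [ 0.5156 -0.1316  0.06  ] 234.6 turns left at start -1.3594347250923478
```

About 2.55 ± 0.25 turns in all, so the stop should come near 920°. I go on to 765° and then slowly.

Call:
{"method": "apply_moves", "body": {"deltas": [[18, [10.3, 13.5, 0], 0], [18, [6.5, 15.7, 0], 0], [18, [2.2, 16.8, 0], 0], [18, [-2.2, 16.8, 0], 0], [18, [-6.5, 15.7, 0], 0]]}}

```text
t: 16.8
tool_pos: [0.583, 0.1602, 0.2836]
orientation: [-2.009, -2.413, 0.006]
force: [-8.7, -9.2, 4.7]
opening: 0.0217
```

```bash
python3 - <<'E'
from h import *
st(); wind(100.4-750,7.5,48)
E
```

```text
t 16.8 grasp [0.5824 0.1598 0.1166] jaw 10.44 tilt [-0.0036 -0.0021] F [-8.7 -9.2  4.7] M [-1.74  1.66 -0.02] op 21.7
radius 65.02 mm angle 69.9
[18, [-4.7, 7.1, 0], 0], [18, [-5.6, 6.4, 0], 0], [18, [-6.4, 5.6, 0], 0], [18, [-7.1, 4.7, 0], 0], [18, [-7.6, 3.8, 0], 0], [18, [-8.1, 2.7, 0], 0], [18, [-8.3, 1.7, 0], 0], [18, [-8.5, 0.6, 0], 0], [18, [-8.5, -0.6, 0], 0], [18, [-8.3, -1.7, 0], 0], [18, [-8.1, -2.7, 0], 0], [18, [-7.6, -3.8, 0], 0], [18, [-7.1, -4.7, 0], 0], [18, [-6.4, -5.6, 0], 0], [18, [-5.6, -6.4, 0], 0], [18, [-4.7, -7.1, 0], 0], [18, [-3.8, -7.6, 0], 0], [18, [-2.7, -8.1, 0], 0], [18, [-1.7, -8.3, 0], 0], [18, [-0.6, -8.5, 0], 0], [18, [0.6, -8.5, 0], 0], [18, [1.7, -8.3, 0], 0], [18, [2.7, -8.1, 0], 0], [18, [3.8, -7.6, 0], 0], [18, [4.7, -7.1, 0], 0], [18, [5.6, -6.4, 0], 0], [18, [6.4, -5.6, 0], 0], [18, [7.1, -4.7, 0], 0], [18, [7.6, -3.8, 0], 0], [18, [8.1, -2.7, 0], 0], [18, [8.3, -1.7, 0], 0], [18, [8.5, -0.6, 0], 0], [18, [8.5, 0.6, 0], 0], [18, [8.3, 1.7, 0], 0], [18, [8.1, 2.7, 0], 0], [18, [7.6, 3.8, 0], 0], [18, [7.1, 4.7, 0], 0], [18, [6.4, 5.6, 0], 0], [18, [5.6, 6.4, 0], 0], [18, [4.7, 7.1, 0], 0], [18, [3.8, 7.6, 0], 0], [18, [2.7, 8.1, 0], 0], [18, [1.7, 8.3, 0], 0], [18, [0.6, 8.5, 0], 0], [18, [-0.6, 8.5, 0], 0], [18, [-1.7, 8.3, 0], 0], [18, [-2.7, 8.1, 0], 0], [18, [-3.8, 7.6, 0], 0],
```

Call:
{"method": "apply_moves", "body": {"deltas": [[18, [-5.2, 6.8, 0], 0], [18, [-5.6, 6.3, 0], 0], [18, [-6.4, 5.5, 0], 0], [18, [-7.1, 4.6, 0], 0], [18, [-7.6, 3.8, 0], 0]], "grip_force": 10}}

```text
t: 17.42
tool_pos: [0.615, 0.1345, 0.2838]
orientation: [-2.008, -2.412, 0.003]
force: [-6.7, 0.3, 5.0]
opening: 0.0218
```

```bash
cat >> h.py <<'E'
def tang():
    s,p,R,j=tool(); g=p+R[:,2]*.167; d=g[:2]-C; d/=np.linalg.norm(d); f=np.array(s['force'])
    return 'radial %.1f tangential(cw) %.1f'%(f[:2]@d,f[0]*d[1]-f[1]*d[0])
E
python3 - <<'E'
from h import *
st(); wind(0,7.5,1); print(tang())
# rotating rows, tool y (jaw) along the radius: same numbers each row
for s in(5,4,3): a=np.radians(s); print(s,-65*np.sin(a),65*(np.cos(a)-1),a)
E
```

```text
t 17.43 grasp [0.6144 0.1346 0.1168] jaw 10.45 tilt [-0.0032  0.0006] F [-6.7  0.3  5. ] M [-0.03  1.47 -0.01] op 21.8
radius 65.15 mm angle 33.3
[18, [-8.2, -2.1, 0], 0], 
radial -5.4 tangential(cw) -3.9
5 -5.665123278597781 -0.24734462403653956 0.08726646259971647
4 -4.534170793368145 -0.15833673311142715 0.06981317007977318
3 -3.401837155791349 -0.08908024095270084 0.05235987755982989
```

Call:
{"method": "apply_moves", "body": {"deltas": [[18, [-8.1, 2.6, 0], 0], [18, [-8.3, 1.6, 0], 0], [18, [-8.5, 0.6, 0], 0]], "grip_force": 8}}

```text
t: 17.8
tool_pos: [0.6244, 0.1111, 0.2841]
orientation: [-2.008, -2.413, 0.0]
force: [-5.9, 2.1, 2.5]
opening: 0.0218
```

Call:
{"method": "apply_moves", "body": {"deltas": [[18, [-5.7, -0.2, 0], 0.087], [18, [-5.7, -0.2, 0], 0.087]]}}

```text
t: 18.05
tool_pos: [0.6256, 0.0995, 0.2841]
orientation: [-2.214, -2.226, 0.0]
force: [-3.9, 3.8, 2.8]
opening: 0.0221
```

```bash
python3 - <<'E'
from h import *
st(); wind(0,7.5,1); print(tang())
E
```

```text
t 18.05 grasp [0.6253 0.0997 0.1171] jaw 0.32 tilt [-0.0013  0.0011] F [-3.9  3.8  2.8] M [0.51 0.95 0.02] op 22.1
radius 65.35 mm angle 0.8
[18, [-8.2, -2.1, 0], 0], 
radial -3.8 tangential(cw) -3.8
```

Call:
{"method": "apply_moves", "body": {"deltas": [[18, [-5.1, -0.2, 0], 0.0785], [18, [-5.1, -0.2, 0], 0.0785], [18, [-5.1, -0.2, 0], 0.0785]]}}

```text
t: 18.42
tool_pos: [0.6239, 0.0845, 0.2842]
orientation: [-2.46, -1.951, -0.0]
force: [-3.7, 3.9, 1.9]
opening: 0.0223
```

```bash
python3 - <<'E'
from h import *
st(); wind(0,7.5,1); print(tang())
E
```

```text
t 18.43 grasp [0.6238 0.0847 0.1172] jaw -13.16 tilt [-0.0009  0.0014] F [-3.7  3.9  1.9] M [ 0.67  0.75 -0.02] op 22.3
radius 65.33 mm angle -12.5
[18, [-8.2, -2.1, 0], 0], 
radial -4.5 tangential(cw) -3.0
```

Call:
{"method": "apply_moves", "body": {"deltas": [[18, [-5.1, -0.2, 0], 0.0785], [18, [-5.1, -0.2, 0], 0.0785], [18, [-5.1, -0.2, 0], 0.0785]]}}

```text
t: 18.8
tool_pos: [0.6189, 0.0701, 0.2842]
orientation: [-2.672, -1.649, -0.001]
force: [-1.4, 5.0, 1.0]
opening: 0.0217
```

```bash
python3 - <<'E'
from h import *
st(); wind(0,7.5,1); print(tang())
E
```

```text
t 18.8 grasp [0.6188 0.0704 0.1172] jaw -26.66 tilt [-0.0004  0.0015] F [-1.4  5.   1. ] M [ 0.77  0.59 -0.01] op 21.7
radius 65.34 mm angle -25.8
[18, [-8.2, -2.1, 0], 0], 
radial -3.4 tangential(cw) -3.9
```

Call:
{"method": "apply_moves", "body": {"deltas": [[18, [-4.5, -0.2, 0], 0.07], [18, [-4.5, -0.2, 0], 0.07], [18, [-4.5, -0.2, 0], 0.07]]}}

```text
t: 19.18
tool_pos: [0.6117, 0.0588, 0.2843]
orientation: [-2.831, -1.36, -0.002]
force: [-0.2, 3.0, 1.6]
opening: 0.0216
```

```bash
python3 - <<'E'
from h import *
st(); wind(0,7.5,1); print(tang())
E
```

```text
t 19.18 grasp [0.6118 0.059  0.1173] jaw -38.67 tilt [0.0004 0.0014] F [-0.2  3.   1.6] M [0.71 0.28 0.02] op 21.6
radius 65.30 mm angle -37.5
[18, [-8.2, -2.1, 0], 0], 
radial -2.0 tangential(cw) -2.3
```

Call:
{"method": "apply_moves", "body": {"deltas": [[18, [-4, -0.15, 0], 0.061], [18, [-4, -0.15, 0], 0.061], [18, [-4, -0.15, 0], 0.061]]}}

```text
t: 19.55
tool_pos: [0.6035, 0.0501, 0.2844]
orientation: [-2.943, -1.096, -0.002]
force: [1.9, 2.7, 0.8]
opening: 0.0217
```

```bash
python3 - <<'E'
from h import *
wind(0,7.5,1); print(tang())
E
```

```text
radius 65.26 mm angle -48.0
[18, [-8.2, -2.1, 0], 0], 
radial -0.7 tangential(cw) -3.2
```

Call:
{"method": "apply_moves", "body": {"deltas": [[18, [-3.7, -0.1, 0], 0.057], [18, [-3.7, -0.1, 0], 0.057], [18, [-3.7, -0.1, 0], 0.057]]}}

```text
t: 19.92
tool_pos: [0.5946, 0.0434, 0.2845]
orientation: [-3.026, -0.841, -0.002]
force: [1.8, 2.9, -0.6]
opening: 0.022
```

```bash
python3 - <<'E'
from h import *
wind(0,7.5,1); print(tang())
E
```

```text
radius 65.30 mm angle -57.7
[18, [-8.2, -2.1, 0], 0], 
radial -1.5 tangential(cw) -3.1
```

Call:
{"method": "apply_moves", "body": {"deltas": [[18, [-3.7, -0.1, 0], 0.057], [18, [-3.7, -0.1, 0], 0.057], [18, [-3.7, -0.1, 0], 0.057]]}}

```text
t: 20.3
tool_pos: [0.5848, 0.0384, 0.2845]
orientation: [-3.087, -0.579, -0.003]
force: [1.6, 1.4, -0.3]
opening: 0.0218
```

Call:
{"method": "apply_moves", "body": {"deltas": [[18, [-3.7, -0.1, 0], 0.057], [18, [-3.7, -0.1, 0], 0.057], [18, [-3.7, -0.1, 0], 0.057]]}}

```text
t: 20.68
tool_pos: [0.5742, 0.0351, 0.2846]
orientation: [-3.126, -0.313, -0.003]
force: [1.6, 2.4, 0.1]
opening: 0.022
```

Call:
{"method": "apply_moves", "body": {"deltas": [[18, [-3.7, -0.1, 0], 0.057], [18, [-3.7, -0.1, 0], 0.057], [18, [-3.7, -0.1, 0], 0.057]]}}

```text
t: 21.05
tool_pos: [0.5632, 0.0336, 0.2846]
orientation: [3.141, 0.045, 0.003]
force: [2.5, -0.4, -0.4]
opening: 0.0216
```

Call:
{"method": "apply_moves", "body": {"deltas": [[18, [-3.7, -0.1, 0], 0.057], [18, [-3.7, -0.1, 0], 0.057], [18, [-3.7, -0.1, 0], 0.057]]}}

```text
t: 21.42
tool_pos: [0.5522, 0.034, 0.2847]
orientation: [3.133, -0.223, 0.003]
force: [1.8, -1.5, -0.2]
opening: 0.022
```

Call:
{"method": "apply_moves", "body": {"deltas": [[18, [-3.7, -0.1, 0], 0.057], [18, [-3.7, -0.1, 0], 0.057], [18, [-3.7, -0.1, 0], 0.057]]}}

```text
t: 21.8
tool_pos: [0.5413, 0.0363, 0.2847]
orientation: [3.103, -0.49, 0.003]
force: [1.2, -2.2, -0.0]
opening: 0.0219
```

Call:
{"method": "apply_moves", "body": {"deltas": [[18, [-3.7, 0, 0], 0.057], [18, [-3.7, 0, 0], 0.057], [18, [-3.7, 0, 0], 0.057]]}}

```text
t: 22.18
tool_pos: [0.531, 0.0403, 0.2847]
orientation: [3.05, -0.753, 0.003]
force: [0.7, -2.4, 0.9]
opening: 0.022
```

Call:
{"method": "apply_moves", "body": {"deltas": [[18, [-3.7, 0, 0], 0.057], [18, [-3.7, 0, 0], 0.057], [18, [-3.7, 0, 0], 0.057]]}}

```text
t: 22.55
tool_pos: [0.5214, 0.046, 0.2846]
orientation: [2.974, -1.011, 0.003]
force: [1.3, -2.7, -0.5]
opening: 0.0214
```

```bash
python3 - <<'E'
from h import *
st();wind(0,7.5,1); print(tang(), robot.read_state()['q'].round(2))
b=np.array(viewer.read_camera('side'))[100:230,280:440]; a=np.load('pics/side0.npy')[100:230,280:440]
cv2.imwrite('pics/c6.png',cv2.resize(np.hstack([a,b]),None,fx=2.5,fy=2.5,interpolation=cv2.INTER_CUBIC))
E
```

```text
t 22.55 grasp [0.5217 0.0459 0.1176] jaw -127.55 tilt [ 0.0017 -0.0009] F [ 1.3 -2.7 -0.5] M [-0.41 -0.21 -0.03] op 21.4
radius 65.36 mm angle -125.9
[18, [-8.2, -2.1, 0], 0], 
radial 1.4 tangential(cw) -2.6 [-0.01  0.01  1.83 -0.    1.29  2.22]
```

View pics/c6.png

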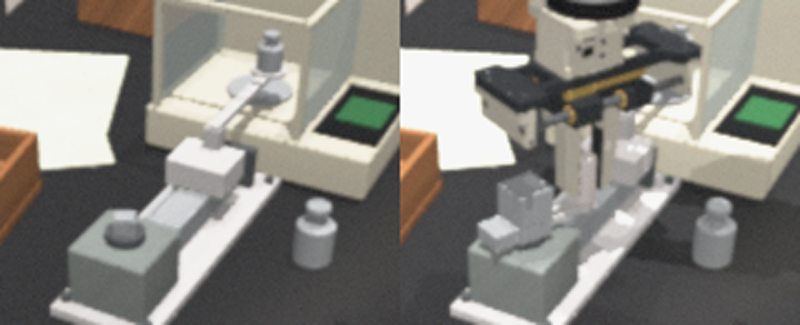

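The side view shows the crank seated with the carriage now close to the stop (the gap seen at the start is nearly gone), and everything else undisturbed. Continuing slowly.

Call:
{"method": "apply_moves", "body": {"deltas": [[18, [-3.4, 0, 0], 0.052], [18, [-3.4, 0, 0], 0.052], [18, [-3.4, 0, 0], 0.052]]}}

```text
t: 22.98
tool_pos: [0.5135, 0.0527, 0.2846]
orientation: [2.887, -1.238, 0.002]
force: [1.2, -2.4, 0.3]
opening: 0.0219
```

Call:
{"method": "apply_moves", "body": {"deltas": [[18, [-3.4, 0, 0], 0.052], [18, [-3.4, 0, 0], 0.052], [18, [-3.4, 0, 0], 0.052]]}}

```text
t: 23.35
tool_pos: [0.5069, 0.0605, 0.2846]
orientation: [2.782, -1.459, 0.002]
force: [0.8, -2.2, 0.4]
opening: 0.0222
```

Call:
{"method": "apply_moves", "body": {"deltas": [[18, [-3.4, -0.1, 0], 0], [18, [-3.4, -0.3, 0], 0], [18, [-3.4, -0.5, 0], 0]]}}

```text
t: 23.72
tool_pos: [0.5013, 0.0697, 0.2846]
orientation: [2.783, -1.457, 0.0]
force: [-0.4, -2.3, 1.0]
opening: 0.0218
```

Call:
{"method": "apply_moves", "body": {"deltas": [[18, [-3.35, -0.6, 0], 0], [18, [-3.3, -0.8, 0], 0], [18, [-3.25, -1, 0], 0]]}}

```text
t: 24.1
tool_pos: [0.4972, 0.0785, 0.2845]
orientation: [2.78, -1.457, -0.001]
force: [-5.8, -10.2, 4.3]
opening: 0.0215
```

```bash
python3 - <<'E'
from h import *
st();wind(0,7.5,1); print(tang())
E
```

```text
t 24.1 grasp [0.497  0.0782 0.1175] jaw -145.3 tilt [-0.0016 -0.0022] F [ -5.8 -10.2   4.3] M [-1.71  1.07 -0.01] op 21.5
radius 66.33 mm angle -161.9
[18, [-8.2, -2.1, 0], 0], 
radial 8.7 tangential(cw) -7.9
```

Call:
{"method": "apply_moves", "body": {"deltas": [[18, [-0.5, -0.2, 0], 0], [18, [0, 0, 0], 0]]}}

```text
t: 24.35
tool_pos: [0.497, 0.0789, 0.2845]
orientation: [2.78, -1.457, -0.001]
force: [-5.4, -9.0, 5.0]
opening: 0.0214
```

```bash
python3 - <<'E'
from h import *
st();wind(0,7.5,1); print(tang())
E
```

```text
t 24.35 grasp [0.4967 0.0785 0.1175] jaw -145.3 tilt [-0.002  -0.0023] F [-5.4 -9.   5. ] M [-1.59  0.93 -0.06] op 21.4
radius 66.50 mm angle -162.2
[18, [-8.2, -2.1, 0], 0], 
radial 7.9 tangential(cw) -7.0
```

Call:
{"method": "apply_moves", "body": {"deltas": [[18, [0.3, -1, 0], 0], [18, [-0.5, -0.2, 0], 0], [18, [-0.5, -0.2, 0], 0], [18, [0, 0, 0], 0]], "grip_force": 12}}

```text
t: 24.85
tool_pos: [0.4973, 0.0797, 0.2844]
orientation: [2.778, -1.456, -0.003]
force: [-10.4, -13.7, 7.6]
opening: 0.0216
```

```bash
python3 - <<'E'
from h import *
st();wind(0,7.5,1); print(tang())
E
```

```text
t 24.85 grasp [0.4966 0.079  0.1174] jaw -145.32 tilt [-0.004  -0.0039] F [-10.4 -13.7   7.6] M [-2.39  1.68 -0.09] op 21.6
radius 66.37 mm angle -162.6
[18, [-8.2, -2.1, 0], 0], 
radial 14.0 tangential(cw) -10.0
```

Solid: 10 N tangential with no further travel, at about 2.73 turns. I'm easing off, releasing and rising.

Call:
{"method": "apply_moves", "body": {"deltas": [[18, [0.2, 0.6, 0], 0], [31, [0, 0, 0], 0], [31, [0, 0, 0], 0], [31, [0, 0, 0], 0], [31, [0, 0, 0], 0]]}}

```text
t: 25.48
tool_pos: [0.498, 0.0807, 0.2846]
orientation: [-2.783, 1.457, -0.0]
force: [-0.1, 0.1, -0.7]
opening: 0.0311
```

Call:
{"method": "apply_moves", "body": {"deltas": [[31, [0, 0, -10], 0], [31, [0, 0, -30], 0], [31, [0, 0, -50], 0], [31, [0, 0, -50], 0], [31, [0, 0, 0], 0]]}}

```text
t: 26.1
tool_pos: [0.499, 0.0806, 0.4309]
orientation: [-2.778, 1.455, -0.013]
force: [0.3, 0.3, 0.1]
opening: 0.031
```

Call:
{"method": "apply_moves", "body": {"deltas": [[31, [-30, -50, 0], 0], [31, [-30, -50, 0], 0], [31, [-20, -50, 0], 0], [31, [0, 0, 0], 0]]}}

```text
t: 26.6
tool_pos: [0.583, 0.1797, 0.4223]
orientation: [-2.802, 1.332, 0.047]
force: [-0.7, -0.8, -0.4]
opening: 0.0308
```

```bash
python3 - <<'E'
from h import *
st()
for c in('top','side'): shot(c,c+'3')
a=cv2.resize(np.load('pics/top3.npy')[165:265,290:450],None,fx=4,fy=4)
b=cv2.resize(np.load('pics/side3.npy')[100:230,280:440],None,fx=4,fy=4)
cv2.imwrite('pics/c7.png',cv2.resize(np.vstack([a,b]),None,fx=.65,fy=.65))
E
```

```text
t 26.6 grasp [0.5813 0.1877 0.2555] jaw -140.87 tilt [-0.0106  0.048 ] F [-0.7 -0.8 -0.4] M [-0.02  0.14 -0.05] op 30.8
```

View pics/c7.png

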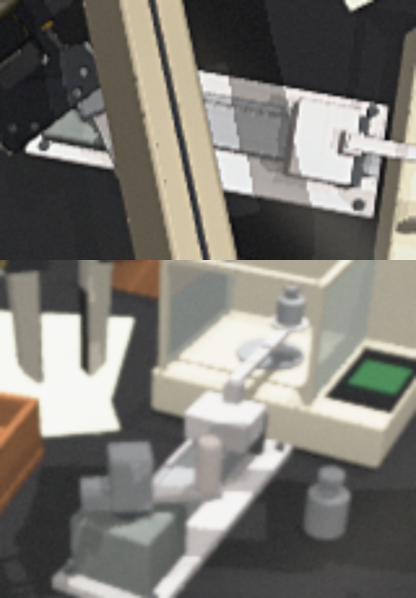

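The final views show the carriage's front edge at about (428,221) px in the top view. That is about 221 mm along the rail, which is the stop. In the side view the hub top is at about (330,174.6) px against a predicted (330,174.2) for fully seated. The gripper is clear. Handing in.

```bash
python3 -c "
from plant import order; print(order.close_job())"
```

```text
the job is handed in; nothing more can be done
None
```

I fitted the grey crank fully down on the square shaft, wound it clockwise about 2.73 turns until it went solid against the stop, then released it. The job is handed in at about 26.6 s of the 72 s allowed; no verdict was reported.

- **Fit:** I felt the shaft's bevel, corrected by about 1 mm, and the crank then slid down freely. Its underside came to about z = 0.080 m, the height of the boss.
- **Stop:** the tangential force on the grip rose from about 3 N while winding to about 10 N, with almost no further travel.
- **Final pictures:** the carriage's front is about 221 mm along the rail, where the stop is. The hub top is within 1 px of its seated height, the gripper is clear, and the weight stands where it did. The phone and tweezers were outside the final crops, so I did not check them.

**Disagreements:**
- The first picture suggested 2.55 ± 0.25 turns to the stop, so 2.73 is within that estimate.
- During the last push the total sideways force on the grip reached about 17 N, because a radial component of about 14 N came on top of the tangential 10 N. That is above the advised 10 N at the stop, but well below the 120 N wrist limit. The contact force between crank and loader could not be measured directly.

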